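# Flip a mounting plate over the ramp edge

## Robot

A 6-joint arm with a two-finger parallel gripper is mounted at the origin on the work surface. World frame = base frame: x ahead of the robot, y to its left, z up, the work surface at z = 0. Lengths are in mm, angles in degrees, forces in N, time in s.
With the tool pointing down it reaches from about 300 to 850 mm from the base axis. Payload 4.2 kg.
Tool frame: the origin (TCP) lies midway between the tips of the shut fingers; the grasp point (between the pads) lies 19 mm behind it; z points along the fingers, x is the direction in which the jaws open and shut, and the axes are right-handed (so a half turn about z gives the same grasp; the last joint's range is limited). The gripper opens to 91 mm and grips with 3 to 60 N. Pads are 32 mm wide; open, the fingers measure 118 mm over their backs; the gripper's body (76 mm by 178 mm) begins 60 mm behind the grasp point.
Start: joints at [74.141, 18.312, 89.639, -0, 72.044, -1.146], TCP at [146.044, 556.16, 213.976] pointing down, gripper open.
Joint ranges: [-177.97, 177.97], [-48.28, 115.42], [12.27, 149.76], [-77.06, 257.06], [2.81, 150.46], [-146.56, 146.56]. Speed limits (degrees/s): [147.25, 147.25, 180, 180, 180, 180].

## Interface

Orientations are given as [roll, pitch, yaw] about the fixed x, y, z axes, in that order (R = Rz(yaw) Ry(pitch) Rx(roll)).
In Python, from workcell import env gives the robot as it stands. The module is installed in compiled form; this text tells all that it offers.
- The arm moves only by the tool drive_tool, never from a script. Its argument "series" is a list of rows, each a list of 3 entries, a list of its own where there are three numbers: the closure, from 0 (fully open) to 1 (shut), then the shift along the tool's x, y, z in mm, then the turn, a rotation vector about the tool's x, y, z in rad. In form: [[gripper, [dx, dy, dz], [rx, ry, rz]], ...]. A call has exactly 5 rows; each row is the pose to reach, as a shift and turn from the pose commanded when the call began, along the tool's axes at that moment; what a row does not reach only later rows make up. A row lasts 1/10 s, in which the tool goes at most 50 mm and 8.59 degrees, less where a joint would pass 70% of its speed; a pose out of reach is approached as far as the arm can. A call with a gripper value outside its range is refused whole. The fingers move at their own pace and stop on an object; "squeeze" is the grip in N (left out, the last holds). Time passes only in rows, so rows that repeat a pose let the fingers close, or fill a call up. It gives the time, the measured TCP pose, the force and the opening at its end, in the units of the state.
- env.state(): the state, without advancing time (a new reading comes with each control period).
- env.grab_frame(name): name is "scene" or "side" or "wrist"; returns a dict with "image" (480x640x3 uint8, red, green, blue), "K" (3x3 intrinsics, pixels), "origin" and "orientation" of the camera in the world. Camera axes: x right, y down, z forward; pixel columns grow to the right and rows downward; lengths in mm; the calibration is good to about 2 mm. A picture is of the moment at which its call begins. There is no depth.
- env.job_done(): hands the job in, once; it reports no verdict.
The state is a dict: "time_s": time; "qpos": joint angles; "qvel": joint speeds; "effort": joint torques, N m; "ee_pos": TCP position; "ee_rot": TCP orientation; "force": force on the tool from outside, world axes, zero at the start; "torque": the same for the moment, N m; "gripper_width": finger opening in mm.
Only numpy, scipy, OpenCV 4.12 (cv2) and the standard library are available. Lean on these libraries where they do the work, as an engineer would, in place of code of your own. Each camera call takes 0.05 s, during which the arm holds its last target.

## Task

One of the three mounting plates on the bench lies yellow side up. Carry it to the flip ramp, hold it level just above the ramp's top edge with its length square across the edge and its middle about 20 mm out on the tray side, and let go, so that it tips over the edge and comes to rest flat in the tray with its bare metal side up. Leave the other two plates where they are.

Things in the scene. Friction and masses are not known exactly. Their poses are not given: they have to be found in the camera images.
- plate_mid (a point): Centre (half-way up) of the plate to turn: steel-grey metal, 90 mm long (x axis), 50 wide (y), 8 thick (z), 95 g, one face yellow, the other bare grey, two dark holes. It lies on the bench yellow side up; z points out of the yellow face. Grip it across the 50 mm at its middle with the finger tips; let go with its underside 5 to 40 mm (best 20) above the ramp's edge.
- stand_edge (a point): Middle of the top edge of the fixed blue ramp, 150 mm above the bench; the edge is 100 mm long, along this y axis. Level x points out over the open tray below: black floor 12 mm up, inside x -10 to 170, y -90 to 90 mm, walls 35 mm high; on the -x side the ramp falls away. A plate dropped with its length along x and its middle 10 to 30 mm (best 20) out along +x flips into the tray.
- bare_a_mid (a point): Centre (half-way up) of another plate of the same size (90 x 50 x 8 mm) lying bare grey side up; leave it alone.
- bare_b_mid (a point): Centre (half-way up) of the third plate of the same size (90 x 50 x 8 mm), also bare grey side up; leave it alone.

How it is judged:
By the outcome, as a careful person would: the job done as asked, in the order asked, and still so for the second after the job is handed in, with the robot touching nothing.
It also fails if it takes over 38 s, if anything falls off the work surface, if the arm or the gripper's body presses on something with over 40 N, if the wrist force passes 120 N, or if a joint passes its speed limit or range.

## Working session

There is one attempt and no reset: what is moved stays moved. The work goes in short steps, Python scripts to look and compute and a tool call to move; the robot and the scene stay as the last step left them, time stands still between calls to the robot, and variables do not carry over. Pictures are saved under pics/ and viewed, and the job is handed in when it is done.

Besides the shell and the picture viewer there is one more tool, called as name(argument=value, ...), one argument or row to a line, values as JSON. drive_tool: Moves the arm, as the interface text tells. Its arguments: {"type":"object","properties":{"series":{"type":"array","items":{"type":"array"}},"squeeze":{"type":"number"}},"required":["series"]}

```bash
mkdir -p pics; cat > h.py <<'E'
import numpy as np,cv2
from workcell import env
def grab(n,fn):
    f=env.grab_frame(n); cv2.imwrite(f'pics/{fn}.png',f['image'][:,:,::-1]); np.savez(f'pics/{fn}.npz',**{k:np.array(v) for k,v in f.items()}); return f
E
python3 - <<'E'
from h import *
for n in ("scene","side","wrist"):
    f=grab(n,n+"0"); print(n,np.round(f['K'],1).tolist(),np.round(f['origin'],1),np.round(f['orientation'],3))
s=env.state(); print({k:np.round(v,2) for k,v in s.items()})
E
```

```text
scene [[564.8, 0.0, 324.8], [0.0, 564.8, 234.7], [0.0, 0.0, 1.0]] [1297.4  132.7  755.5] [-130.608   -1.029   98.192]
side [[575.0, 0.0, 309.1], [0.0, 575.0, 241.1], [0.0, 0.0, 1.0]] [490.1 859.9 839.7] [-131.666    0.42  -176.127]
wrist [[396.3, 0.0, 326.1], [0.0, 396.3, 245.7], [0.0, 0.0, 1.0]] [ 82.6 573.2 384.8] [1.66273e+02 6.40000e-02 7.53480e+01]
{'time_s': np.float64(0.15), 'qpos': array([74.14, 18.34, 89.69,  0.  , 72.05, -1.15]), 'qvel': array([ 0.06, -0.06, -0.18, -0.02, -0.03, -0.05]), 'effort': array([-0.000e+00, -4.128e+01, -2.322e+01,  7.000e-02,  4.000e-02,
       -0.000e+00]), 'ee_pos': array([145.93, 555.78, 213.34]), 'ee_rot': array([-1.800e+02,  8.000e-02,  7.529e+01]), 'force': array([-0.17,  0.23,  0.36]), 'torque': array([-0.01,  0.02,  0.07]), 'gripper_width': np.float64(91.16)}
```

View pics/scene0.png

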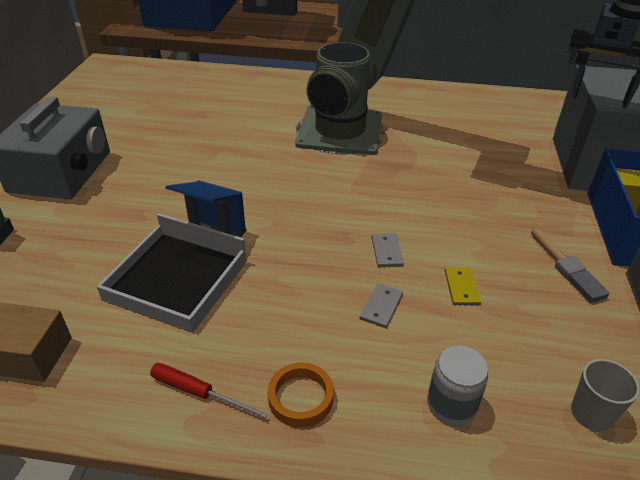

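View pics/side0.png

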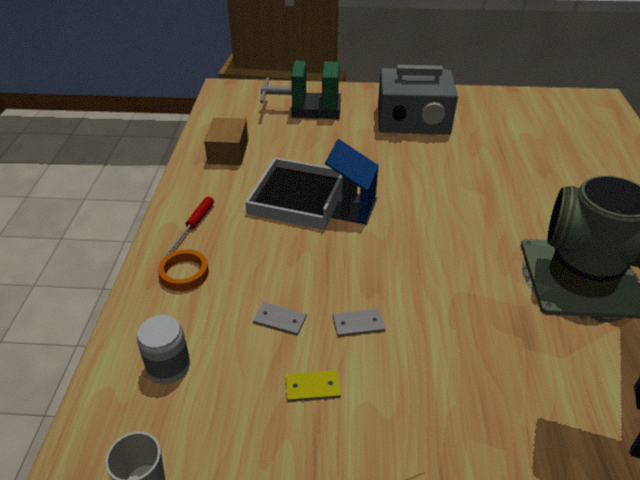

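View pics/wrist0.png

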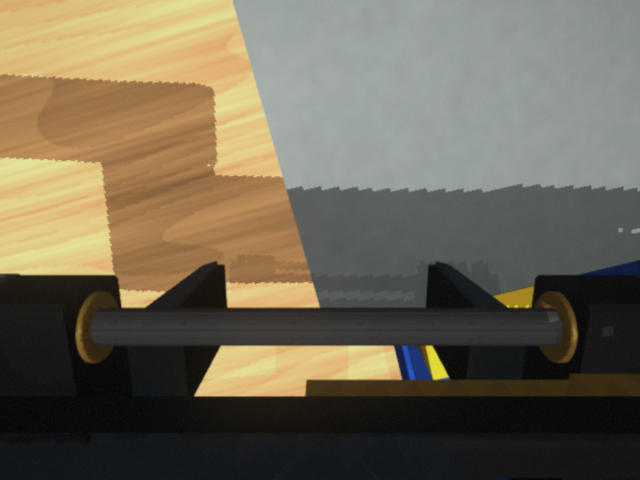

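The scene view has the yellow plate at about (462,286), the bare plates at (387,250) and (382,305), the ramp at (210,200) and the tray at (175,270). In the side view the yellow plate is at (313,385) and the ramp at (355,170). I'll zoom in on the ramp next.

```bash
python3 - <<'E'
import cv2,numpy as np
a=cv2.imread('pics/scene0.png')[160:340,85:265]; b=cv2.imread('pics/side0.png')[125:245,235:395]
a=cv2.convertScaleAbs(a,alpha=1.8); b=cv2.convertScaleAbs(b,alpha=1.8)
a=cv2.resize(a,(400,400),interpolation=2); b=cv2.resize(b,(400,300),interpolation=2)
o=np.zeros((400,800,3),np.uint8); o[:,:400]=a; o[:300,400:]=b; cv2.imwrite('pics/zoom0.png',o)
E
cat >> h.py <<'E'
from scipy.spatial.transform import Rotation as R
def rays(f,px):
    M=R.from_euler('xyz',f['orientation'],degrees=True).as_matrix()
    p=np.atleast_2d(px).astype(float); d=np.c_[p,np.ones(len(p))]@np.linalg.inv(f['K']).T@M.T
    return np.array(f['origin']),d
def onz(f,px,z):
    o,d=rays(f,px); return o+d*((z-o[2])/d[:,2])[:,None]
def tri(f,p,g,q):
    o,d=rays(f,p);o2,e=rays(g,q);out=[]
    for u,v in zip(d,e):
        A=np.c_[u,-v];t=np.linalg.lstsq(A,o2-o,rcond=None)[0];a=o+t[0]*u;b=o2+t[1]*v;out.append(np.r_[(a+b)/2,np.linalg.norm(a-b)])
    return np.array(out)
E
python3 - <<'E'
from h import *
for n in("scene0","side0"):
    f=np.load(f'pics/{n}.npz');im=f['image'];hsv=cv2.cvtColor(im,cv2.COLOR_RGB2HSV)
    y=cv2.inRange(hsv,(24,190,90),(34,255,255)); g=cv2.inRange(hsv,(0,0,90),(179,45,255))
    for nm,m in(('Y',y),('G',g)):
        for c in cv2.findContours(m,0,2)[0]:
            if 300<cv2.contourArea(c)<1500:
                c2=cv2.convexHull(c); q=onz(f,c2[:,0,:],8)[:,:2].astype(np.float32)
                r=cv2.minAreaRect(q)
                if 70<max(r[1])<110 and 35<min(r[1])<65: print(n,nm,c[:,0].mean(0).round(),np.round(r[0],1),np.round(r[1],1),round(r[2],1),cv2.boxPoints(r).round().tolist())
E
```

```text
scene0 Y [464. 285.] [529.9 293.4] [85.4 49.7] 9.1 [[484.0, 311.0], [492.0, 262.0], [576.0, 276.0], [568.0, 325.0]]
scene0 G [381. 304.] [601.1 148. ] [49.5 89.6] 73.2 [[551.0, 137.0], [637.0, 111.0], [651.0, 159.0], [565.0, 185.0]]
scene0 G [389. 250.] [452.  149.1] [89.2 49.4] 12.0 [[403.0, 164.0], [414.0, 116.0], [501.0, 134.0], [490.0, 183.0]]
side0 Y [315. 384.] [529.1 293. ] [89.3 50.2] 9.3 [[481.0, 311.0], [489.0, 261.0], [577.0, 275.0], [569.0, 325.0]]
side0 G [359. 320.] [451.8 147.7] [89.4 49.6] 12.5 [[403.0, 162.0], [414.0, 114.0], [501.0, 133.0], [490.0, 182.0]]
side0 G [279. 317.] [600.7 146.4] [49.1 89.5] 73.6 [[551.0, 135.0], [637.0, 110.0], [650.0, 157.0], [565.0, 183.0]]
```

View pics/zoom0.png

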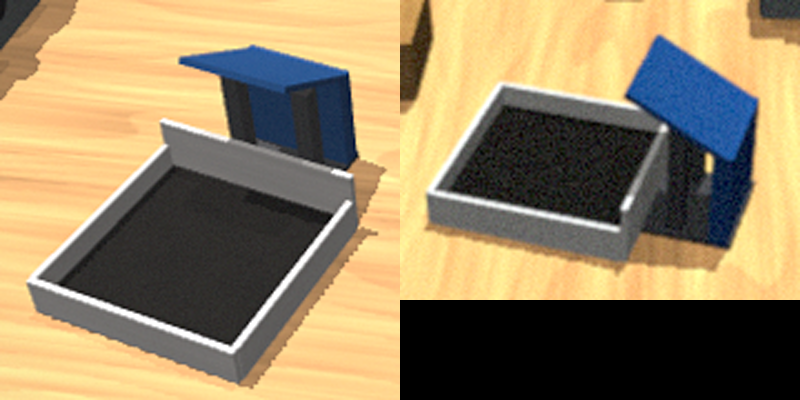

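```bash
python3 - <<'E'
from h import *
S=np.load('pics/scene0.npz');D=np.load('pics/side0.npz')
side=np.array([[660,37],[628,97],[757,100],[733,158]])*.4+[235-160,125]
sc=np.array([[180,60],[255,47],[348,72],[290,80]])*.45+[85,160]
print('side z150',onz(D,side,150).round()[:,:2].tolist());print('scene z150',onz(S,sc,150).round()[:,:2].tolist())
# all pairings
for i in range(4):
  print([tri(D,[side[i]],S,[sc[j]])[0].round(1).tolist() for j in range(4)])
# tray corners (rim outer) side then scene ; far corners
ts=np.array([[502,85],[429,192],[622,230]])*.4+[235-160,125]
tc=np.array([[165,147],[30,282],[236,350],[352,205]])*.45+[85,160]
for z in(35,47): print(z,onz(D,ts,z).round()[:,:2].tolist(),onz(S,tc,z).round()[:,:2].tolist())
# floor black mask
for n,f,box in(('scene',S,(95,215,250,325)),('side',D,(245,155,345,225))):
    im=f['image'];m=(im.max(2)<45).astype(np.uint8);k=np.zeros_like(m);k[box[1]:box[3],box[0]:box[2]]=1;m&=k
    c=max(cv2.findContours(m,0,2)[0],key=cv2.contourArea); r=cv2.minAreaRect(onz(f,c[:,0],12)[:,:2].astype(np.float32));print(n,r)
    hsv=cv2.cvtColor(im,cv2.COLOR_RGB2HSV);b=cv2.inRange(hsv,(100,120,40),(130,255,255));
    for c in cv2.findContours(b,0,2)[0]:
        x=cv2.boundingRect(c)
        if cv2.contourArea(c)>300 and 150<x[0]<380 and x[1]>100: print(n,x,cv2.approxPolyDP(c,3,True)[:,0].tolist())
E
```

```text
side z150 [[504.0, -259.0], [528.0, -162.0], [419.0, -163.0], [440.0, -80.0]]
scene z150 [[512.0, -260.0], [484.0, -206.0], [506.0, -121.0], [524.0, -164.0]]
[[504.1, -264.4, 145.1, 2.6], [506.5, -199.6, 176.4, 18.6], [516.6, -129.0, 194.9, 66.4], [514.0, -176.5, 172.0, 53.8]]
[[520.9, -244.9, 126.8, 57.9], [521.6, -182.8, 157.7, 38.8], [528.8, -116.2, 174.2, 11.9], [527.4, -162.2, 151.3, 3.0]]
[[406.0, -310.5, 59.7, 15.8], [414.3, -235.5, 99.5, 3.3], [430.7, -155.3, 124.1, 57.5], [423.7, -209.7, 95.2, 43.0]]
[[417.3, -292.7, 38.2, 75.8], [423.9, -220.3, 77.7, 53.2], [437.2, -144.1, 100.1, 4.5], [431.2, -197.3, 70.9, 12.7]]
35 [[661.0, -346.0], [709.0, -168.0], [530.0, -124.0]] [[491.0, -301.0], [667.0, -345.0], [710.0, -164.0], [539.0, -118.0]]
47 [[659.0, -328.0], [705.0, -153.0], [530.0, -109.0]] [[505.0, -294.0], [678.0, -337.0], [719.0, -159.0], [552.0, -114.0]]
scene ((586.33837890625, -240.1977996826172), (166.3489227294922, 163.49720764160156), 75.91503143310547)
scene (228, 197, 13, 37) [[236, 197], [228, 199], [231, 230], [240, 233]]
scene (166, 181, 76, 46) [[166, 186], [196, 197], [200, 221], [216, 226], [213, 200], [241, 193], [199, 181]]
side ((603.1912841796875, -255.78079223632812), (153.49900817871094, 176.16046142578125), 76.74327850341797)
side (326, 140, 52, 50) [[338, 140], [326, 163], [368, 189], [377, 165]]
```

The top edge runs from about (507,-261) to (527,-163) at z≈150. From the ramp and tray together, its middle is about (518,-213) and its yaw about -13.9°. The yellow plate is at (529.5,293.2), yaw 9.2°. Next I'll work out the tool-frame shifts.

```bash
cat >> h.py <<'E'
def delta(cur,cy,tgt,ty):
    C=R.from_euler('xyz',[180,0,cy],degrees=True);T=R.from_euler('xyz',[180,0,ty],degrees=True)
    return C.inv().apply(np.array(tgt)-cur).round(1),(C.inv()*T).as_rotvec().round(4)
E
python3 - <<'E'
from h import *
print(delta([146.04,556.16,213.98],75.29,[529.5,293.2,150],99.2))
E
```

```text
(array([-157. ,  437.7,   64. ]), array([-0.    ,  0.    , -0.4173]))
```

drive_tool(
  series=[
    [0,[-16,44,6],[0,0,-0.04]],
    [0,[-32,88,12],[0,0,-0.08]],
    [0,[-48,132,19],[0,0,-0.12]],
    [0,[-64,176,25],[0,0,-0.16]],
    [0,[-80,220,32],[0,0,-0.2]],
  ],
)

```text
time_s: 0.65
ee_pos: [339.7, 421.7, 181.7]
ee_rot: [180.0, -0.0, 86.9]
force: [0.1, 1.0, 0.2]
gripper_width: 91.2
```

```bash
python3 - <<'E'
from h import *
C=R.from_euler('xyz',[180,0,75.29],degrees=True);p=np.array([146.04,556.16,213.98])+C.apply([-80,220,32]);y=75.29+np.degrees(.2)
print(p,y,env.state()['ee_pos'],env.state()['ee_rot']);print(delta(p,y,[529.5,293.2,150],99.2))
E
```

```text
[338.5150179  422.91823671 181.98      ] 86.74915590261648 [339.70715124 421.6676752  181.678414  ] [ 1.79998301e+02 -9.91642036e-03  8.68637280e+01]
(array([-118.7,  198. ,   32. ]), array([ 0.    ,  0.    , -0.2173]))
```

drive_tool(
  series=[
    [0,[-25,42,7],[0,0,-0.05]],
    [0,[-50,84,14],[0,0,-0.1]],
    [0,[-75,126,21],[0,0,-0.15]],
    [0,[-100,167,27],[0,0,-0.2]],
    [0,[-119,198,32],[0,0,-0.217]],
  ],
)

```text
time_s: 1.15
ee_pos: [531.4, 290.8, 149.2]
ee_rot: [-180.0, 0.0, 99.2]
force: [-0.2, 0.8, -0.3]
gripper_width: 91.0
```

drive_tool(
  series=[
    [0,[0,0,0],[0,0,0]],
    [0,[0,0,0],[0,0,0]],
    [0,[0,0,0],[0,0,0]],
    [0,[0,0,0],[0,0,0]],
    [0,[0,0,0],[0,0,0]],
  ],
)

```text
time_s: 1.65
ee_pos: [528.6, 293.7, 150.3]
ee_rot: [180.0, -0.0, 99.3]
force: [-0.1, -0.4, 0.2]
gripper_width: 90.9
```

```bash
python3 - <<'E'
from h import *
s=env.state();print(s['ee_pos'],s['ee_rot'],s['force'],s['time_s'])
f=grab('wrist','wrist1'); im=f['image'];hsv=cv2.cvtColor(im,cv2.COLOR_RGB2HSV)
y=cv2.inRange(hsv,(24,190,90),(34,255,255))
c=max(cv2.findContours(y,0,2)[0],key=cv2.contourArea);print(cv2.boundingRect(c));r=cv2.minAreaRect(onz(f,c[:,0],8)[:,:2].astype(np.float32));print(r)
E
```

```text
[528.61401634 293.74257293 150.30461908] [ 1.79982016e+02 -1.67531709e-02  9.92764369e+01] [-0.06461081 -0.44597662  0.17708863] 1.65
(297, 229, 34, 58)
((549.8831176757812, 280.9377746582031), (19.569602966308594, 55.163448333740234), 75.80177307128906)
```

View pics/wrist1.png

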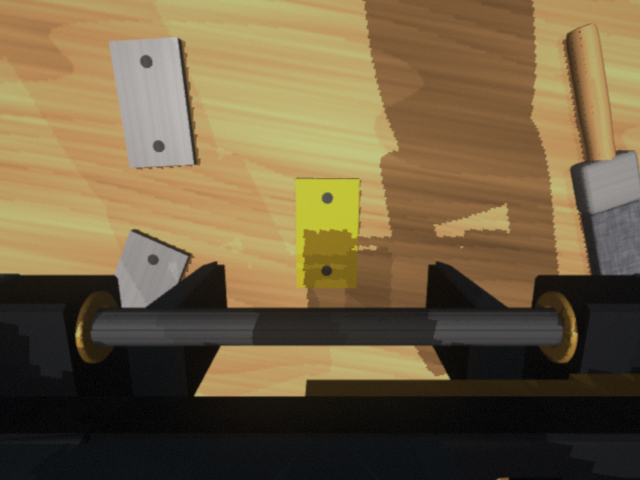

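The wrist view shows the yellow plate centred between the fingers. Its holes are at (327,198) and (326,271).

```bash
python3 - <<'E'
from h import *
f=np.load('pics/wrist1.npz')
print(onz(f,[[327,198],[326.5,271],[296,179],[360,179],[357,288],[297,288]],8).round(1))
h=onz(f,[[327,198],[326.5,271]],8);print(h.mean(0),np.degrees(np.arctan2(*(h[0]-h[1])[1::-1])))
E
```

```text
[[501.2 290.4   8. ]
 [560.9 299.8   8. ]
 [490.4 264.    8. ]
 [482.3 313.5   8. ]
 [571.5 327.5   8. ]
 [579.6 277.9   8. ]]
[531.03501834 295.12389713   8.        ] -171.02508497203524
```

drive_tool(
  series=[
    [0,[1,1,35],[0,0,0]],
    [0,[1,1,70],[0,0,0]],
    [0,[1,1,95],[0,0,0]],
    [0,[1,1,115],[0,0,0]],
    [0,[1,1,125],[0,0,0]],
  ],
)

```text
time_s: 2.2
ee_pos: [528.9, 293.9, 23.2]
ee_rot: [-179.8, 0.0, 99.2]
force: [-1.6, -0.0, -0.0]
gripper_width: 91.3
```

drive_tool(
  series=[
    [0,[0,0,8],[0,0,0]],
    [0,[0,0,14],[0,0,0]],
    [0,[0,0,19],[0,0,0]],
    [0,[0,0,22],[0,0,0]],
    [0,[0,0,22.5],[0,0,0]],
  ],
)

```text
time_s: 2.7
ee_pos: [530.3, 294.0, 2.5]
ee_rot: [180.0, -0.0, 99.2]
force: [-0.3, -0.0, -0.2]
gripper_width: 91.0
```

drive_tool(
  series=[
    [0,[0,0,0],[0,0,0]],
    [0.2,[0,0,0],[0,0,0]],
    [0.4,[0,0,0],[0,0,0]],
    [0.6,[0,0,0],[0,0,0]],
    [0.8,[0,0,0],[0,0,0]],
  ],
  squeeze=25,
)

```text
time_s: 3.2
ee_pos: [530.3, 294.1, 2.6]
ee_rot: [180.0, -0.0, 99.2]
force: [0.2, -0.2, -0.4]
gripper_width: 62.0
```

drive_tool(
  series=[
    [1,[0,0,0],[0,0,0]],
    [1,[0,0,0],[0,0,0]],
    [1,[0,0,0],[0,0,0]],
    [1,[0,0,0],[0,0,0]],
    [1,[0,0,0],[0,0,0]],
  ],
)

```text
time_s: 3.7
ee_pos: [530.3, 294.1, 2.5]
ee_rot: [180.0, -0.0, 99.2]
force: [0.3, -0.7, 0.1]
gripper_width: 49.7
```

Gripped at 49.7 mm. Lifting.

drive_tool(
  series=[
    [1,[0,0,-10],[0,0,0]],
    [1,[0,0,-30],[0,0,0]],
    [1,[0,0,-60],[0,0,0]],
    [1,[0,0,-95],[0,0,0]],
    [1,[0,0,-130],[0,0,0]],
  ],
)

```text
time_s: 4.2
ee_pos: [530.0, 293.8, 134.1]
ee_rot: [-180.0, 0.0, 99.2]
force: [1.4, 0.6, -1.4]
gripper_width: 49.7
```

drive_tool(
  series=[
    [1,[0,0,-35],[0,0,0]],
    [1,[0,0,-70],[0,0,0]],
    [1,[0,0,-100],[0,0,0]],
    [1,[0,0,-110],[0,0,0]],
    [1,[0,0,-110],[0,0,0]],
  ],
)

```text
time_s: 4.7
ee_pos: [530.7, 294.2, 244.0]
ee_rot: [179.8, -0.1, 99.2]
force: [0.9, 0.8, -0.7]
gripper_width: 49.4
```

```bash
python3 - <<'E'
from h import *
s=env.state();print(s['ee_pos'],s['ee_rot'],s['force'],s['gripper_width'],s['time_s'])
grab('wrist','wrist2');grab('scene','scene2')
# plate centre relative to TCP ~0 ; midpoint waypoint
e=np.array([518,-213]);yaw=-13.9;u=np.array([np.cos(np.radians(yaw)),np.sin(np.radians(yaw))])
print(e+20*u)
print(delta([530.3,294,242.5],99.2,[600,100,242.5],89))
print(delta([530.3,294,242.5],99.2,np.r_[e+20*u,242.5],76.1))
a=cv2.imread('pics/wrist2.png');b=cv2.imread('pics/scene2.png')
cv2.imwrite('pics/c2.png',np.hstack([cv2.resize(a,(400,300)),cv2.resize(b,(400,300))]))
E
```

```text
[530.68032612 294.21162504 244.02010809] [ 1.79824385e+02 -6.23606310e-02  9.91780217e+01] [ 0.94736443  0.79320425 -0.68556776] 49.41812817554167 4.7
[ 537.41432963 -217.80456085]
(array([-202.6,   37.8,    0. ]), array([ 0.   , -0.   ,  0.178]))
(array([-506.4,  -74.8,   -0. ]), array([ 0.    , -0.    ,  0.4032]))
```

View pics/c2.png

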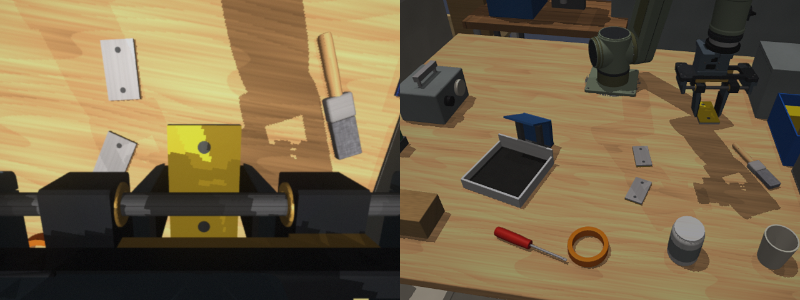

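The plate is held level between the finger tips, and the other two plates haven't moved. Now carrying it across.

drive_tool(
  series=[
    [1,[-20,-3,0],[0,0,0.02]],
    [1,[-55,-8,0],[0,0,0.05]],
    [1,[-90,-13,0],[0,0,0.08]],
    [1,[-130,-19,0],[0,0,0.11]],
    [1,[-170,-25,0],[0,0,0.14]],
  ],
)

```text
time_s: 5.3
ee_pos: [531.4, 120.6, 239.9]
ee_rot: [-179.7, 0.1, 91.1]
force: [1.1, 0.4, -0.8]
gripper_width: 49.5
```

```bash
python3 - <<'E'
from h import *
p=np.array([530.3,294,242.5])+R.from_euler('xyz',[180,0,99.2],degrees=True).apply([-170,-25,0]);y=99.2-np.degrees(.14)
print(p,y,env.state()['ee_pos'],env.state()['ee_rot'])
print(delta(p,y,[537.4,-217.8,242.5],76.1))
p2=p+R.from_euler('xyz',[180,0,y],degrees=True).apply([-180,-1,0]);y2=y-np.degrees(.14);print(p2,y2)
E
```

```text
[532.80139528 122.18980525 242.5       ] 91.17859086816847 [531.42659167 120.62749566 239.94748436] [-1.79740273e+02  5.13588320e-02  9.11240976e+01]
(array([-340. ,   -2.4,   -0. ]), array([ 0.    , -0.    ,  0.2632]))
[535.50399814 -57.79268262 242.5       ] 83.15718173633695
```

drive_tool(
  series=[
    [1,[-40,0,0],[0,0,0.03]],
    [1,[-80,0,0],[0,0,0.06]],
    [1,[-120,-1,0],[0,0,0.09]],
    [1,[-150,-1,0],[0,0,0.12]],
    [1,[-180,-1,0],[0,0,0.14]],
  ],
)

```text
time_s: 5.8
ee_pos: [534.0, -59.2, 240.1]
ee_rot: [-179.7, -0.0, 83.0]
force: [1.0, 0.7, -1.2]
gripper_width: 49.7
```

drive_tool(
  series=[
    [1,[-40,5,0],[0,0,0.03]],
    [1,[-80,10,0],[0,0,0.06]],
    [1,[-115,15,0],[0,0,0.09]],
    [1,[-145,19,0],[0,0,0.11]],
    [1,[-159,21,0],[0,0,0.123]],
  ],
)

```text
time_s: 6.3
ee_pos: [536.1, -220.2, 239.9]
ee_rot: [-179.8, -0.0, 75.9]
force: [-0.5, 0.1, -0.7]
gripper_width: 49.6
```

drive_tool(
  series=[
    [1,[0,0,0],[0,0,0]],
    [1,[0,0,0],[0,0,0]],
    [1,[0,0,0],[0,0,0]],
    [1,[0,0,0],[0,0,0]],
    [1,[0,0,0],[0,0,0]],
  ],
)

```text
time_s: 6.8
ee_pos: [537.3, -217.2, 242.6]
ee_rot: [180.0, -0.0, 76.2]
force: [-0.9, 0.2, -0.1]
gripper_width: 49.9
```

```bash
python3 - <<'E'
from h import *
s=env.state();print(s['ee_pos'],s['ee_rot'],s['force'],s['gripper_width'],s['time_s'],s['qpos'])
for n in('scene','side','wrist'):
    f=grab(n,n+'3')
a=cv2.imread('pics/scene3.png')[100:340,60:380];b=cv2.imread('pics/side3.png')[60:300,200:520]
cv2.imwrite('pics/c3.png',np.hstack([cv2.resize(cv2.convertScaleAbs(i,alpha=1.6),(400,300),interpolation=2) for i in(a,b)]))
E
```

```text
[ 537.30399493 -217.19055801  242.63068246] [ 1.79985576e+02 -1.06967774e-02  7.61699264e+01] [-0.85259457  0.16147736 -0.14147249] 49.86913988853437 6.8 [-2.31541654e+01  1.77972215e+01  8.62248343e+01  1.32890765e-02
  7.59654443e+01 -9.93273118e+01]
```

View pics/c3.png

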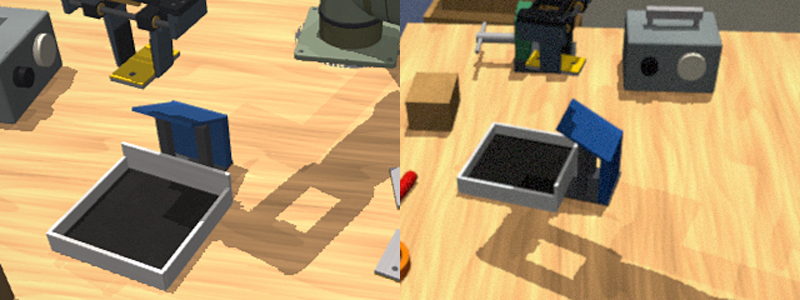

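View pics/wrist3.png

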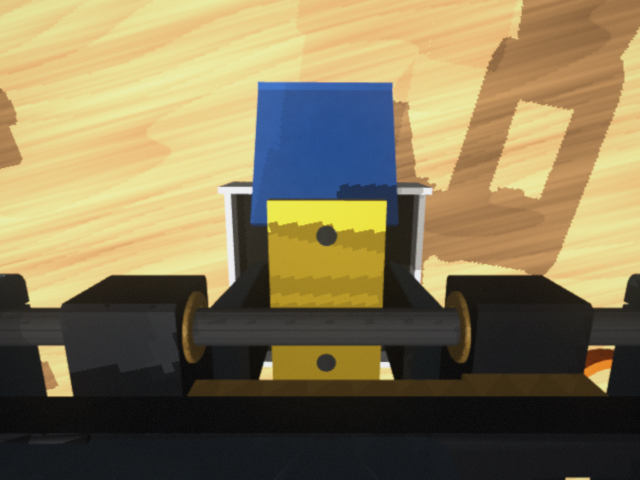

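In the wrist view the ramp's top edge ends show at about (251,223) and (397,223). The plate's holes are at (326,236) and (326,363), and it is square to the edge. This gives a direct relative measurement.

```bash
python3 - <<'E'
from h import *
f=np.load('pics/wrist3.npz')
im=cv2.convertScaleAbs(f['image'],alpha=1.5)[180:300,225:425,::-1];cv2.imwrite('pics/z3.png',cv2.resize(im,(800,480),interpolation=2))
E=onz(f,[[251,223],[397,223]],150);print(E.round(1),E.mean(0))
d=E[1]-E[0];print(np.linalg.norm(d),'ydir',np.degrees(np.arctan2(d[1],d[0])))
H=onz(f,[[326,236],[326.5,363]],242.6+5.5);h=H[1]-H[0];print(H.mean(0),np.linalg.norm(h),np.degrees(np.arctan2(h[1],h[0])))
y=d/np.linalg.norm(d);x=np.array([y[1],-y[0],0]);print('rel',(H.mean(0)-E.mean(0))@x,(H.mean(0)-E.mean(0))@y)
E
```

```text
[[ 508.9 -262.1  150. ]
 [ 532.5 -166.2  150. ]] [ 520.69854759 -214.1519126   150.        ]
98.80316503044548 ydir 76.19695657923
[ 538.2922982  -217.00882005  248.1       ] 60.43730953679927 -13.578476175334341
rel 17.767286768983276 1.4232011673683622
```

View pics/z3.png

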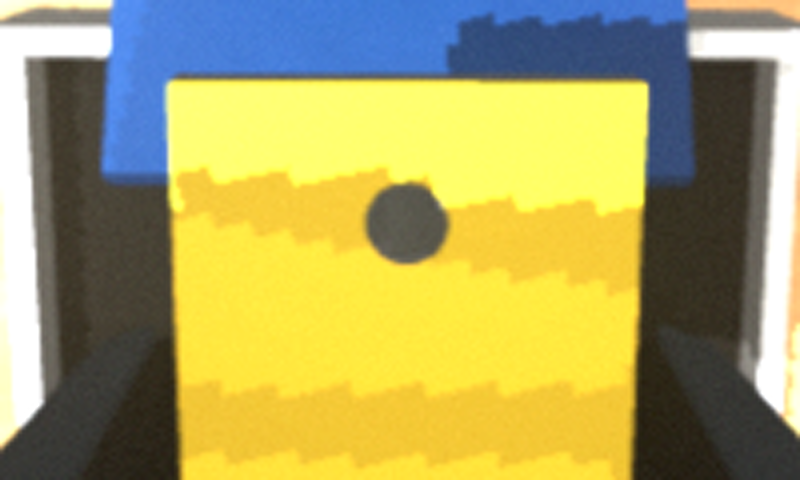

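drive_tool(
  series=[
    [1,[-1,3,20],[0,0,0]],
    [1,[-1,3,40],[0,0,0]],
    [1,[-1,3,56],[0,0,0]],
    [1,[-1,3,66],[0,0,0]],
    [1,[-1,3,70],[0,0,0]],
  ],
)

```text
time_s: 7.45
ee_pos: [539.5, -219.6, 171.5]
ee_rot: [-179.9, -0.0, 76.1]
force: [-0.6, -0.5, -1.4]
gripper_width: 49.8
```

drive_tool(
  series=[
    [1,[0,0,0],[0,0,0]],
    [1,[0,0,0],[0,0,0]],
    [1,[0,0,0],[0,0,0]],
    [1,[0,0,0],[0,0,0]],
    [1,[0,0,0],[0,0,0]],
  ],
)

```text
time_s: 7.95
ee_pos: [540.0, -219.9, 172.8]
ee_rot: [180.0, 0.0, 76.1]
force: [-0.2, -1.1, -0.7]
gripper_width: 49.6
```

```bash
python3 - <<'E'
from h import *
s=env.state();print(s['ee_pos'],s['ee_rot'],s['force'],s['gripper_width'],s['time_s'])
for n in('scene','side','wrist'):
    f=grab(n,n+'4')
a=cv2.imread('pics/scene4.png')[140:260,120:280];b=cv2.imread('pics/side4.png')[100:220,270:430];c=cv2.imread('pics/wrist4.png')[180:420,160:480]
cv2.imwrite('pics/c4.png',np.vstack([np.hstack([cv2.resize(cv2.convertScaleAbs(i,alpha=1.6),(400,300),interpolation=2) for i in(a,b)]),np.hstack([cv2.resize(c,(400,300)),np.zeros((300,400,3),np.uint8)])]))
E
```

```text
[ 540.04307711 -219.92605804  172.84157317] [1.79953019e+02 3.03306234e-03 7.60876701e+01] [-0.18852511 -1.07842694 -0.65587467] 49.64586488999118 7.95
```

View pics/c4.png

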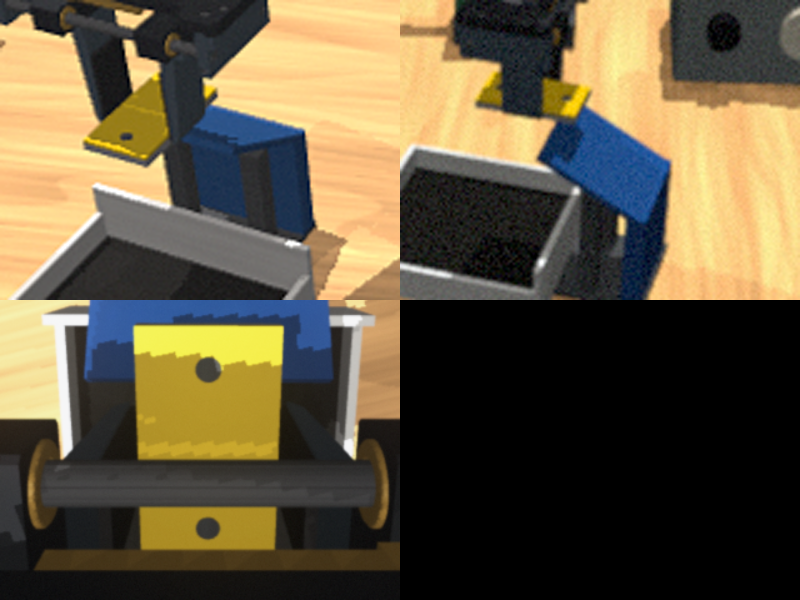

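```bash
python3 - <<'E'
from h import *
f=np.load('pics/wrist4.npz')
im=cv2.convertScaleAbs(f['image'],alpha=1.5)[200:300,215:435,::-1];cv2.imwrite('pics/z4.png',cv2.resize(im,(792,360),interpolation=2))
for r in(244,246):
  E=onz(f,[[228,r],[425.6,r]],150)
  d=E[1]-E[0];H=onz(f,[[326.4,236],[326.4,361.6]],172.8+5.5)
  y=d/np.linalg.norm(d);x=np.array([y[1],-y[0],0]);print(E.mean(0),np.linalg.norm(d),'rel',(H.mean(0)-E.mean(0))@x,(H.mean(0)-E.mean(0))@y, H.mean(0),np.linalg.norm(H[1]-H[0]))
E
```

```text
[ 521.64479073 -214.26844944  150.        ] 99.56642947672741 rel 19.50885373282915 -0.23892761417822808 [ 540.52866985 -219.17268942  178.3       ] 59.65154303733659
[ 522.65238843 -214.51638034  150.        ] 99.68941420269351 rel 18.471201953060614 -0.23947903229542417 [ 540.52866985 -219.17268942  178.3       ] 59.65154303733659
```

View pics/z4.png

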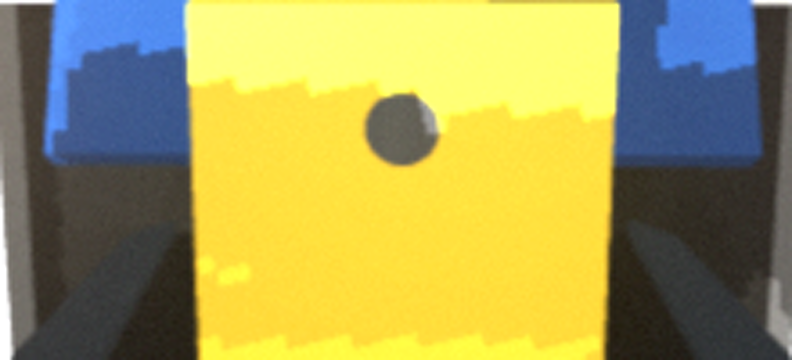

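The plate is about 19 mm out, centred, level and square, with its underside about 20 mm above the edge. Releasing it.

drive_tool(
  series=[
    [0,[0,0,0],[0,0,0]],
    [0,[0,0,0],[0,0,0]],
    [0,[0,0,0],[0,0,0]],
    [0,[0,0,0],[0,0,0]],
    [0,[0,0,0],[0,0,0]],
  ],
)

```text
time_s: 8.6
ee_pos: [539.9, -219.8, 172.4]
ee_rot: [180.0, -0.0, 76.1]
force: [0.1, -0.2, -1.2]
gripper_width: 86.7
```

drive_tool(
  series=[
    [0,[0,0,0],[0,0,0]],
    [0,[0,0,0],[0,0,0]],
    [0,[0,0,-10],[0,0,0]],
    [0,[0,0,-35],[0,0,0]],
    [0,[0,0,-70],[0,0,0]],
  ],
)

```text
time_s: 9.1
ee_pos: [539.0, -219.5, 242.2]
ee_rot: [-179.8, -0.0, 76.1]
force: [0.2, 0.3, 1.4]
gripper_width: 91.1
```

drive_tool(
  series=[
    [0,[0,0,-30],[0,0,0]],
    [0,[0,0,-50],[0,0,0]],
    [0,[0,0,-50],[0,0,0]],
    [0,[0,0,-50],[0,0,0]],
    [0,[0,0,-50],[0,0,0]],
  ],
)

```text
time_s: 9.6
ee_pos: [539.2, -219.6, 290.9]
ee_rot: [-179.8, -0.0, 76.1]
force: [-0.1, 0.2, -1.1]
gripper_width: 91.3
```

```bash
python3 - <<'E'
from h import *
s=env.state();print(s['ee_pos'],s['force'],s['gripper_width'],s['time_s'])
for n in('scene','side','wrist'):
    f=grab(n,n+'5')
a=cv2.imread('pics/scene5.png');b=cv2.imread('pics/side5.png')
cv2.imwrite('pics/c5.png',np.vstack([np.hstack([cv2.resize(a,(400,300)),cv2.resize(b,(400,300))]),np.hstack([cv2.resize(cv2.convertScaleAbs(i,alpha=1.6),(400,300),interpolation=2) for i in(a[190:340,80:280],b[120:270,220:420])])]))
E
```

```text
[ 539.15623344 -219.55811958  290.90892876] [-0.0859128   0.24390561 -1.11031959] 91.25523709707447 9.6
```

View pics/c5.png

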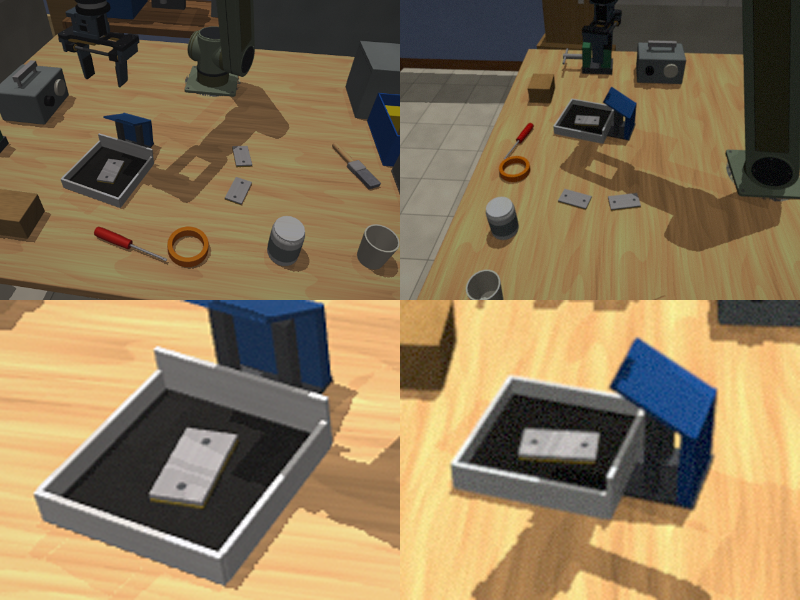

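The plate lies in the tray with its bare side up; a thin yellow line shows along its lower edge. I'll check that it's at rest and flat, and that the other plates haven't moved, then hand in.

```bash
python3 - <<'E'
from h import *
for n in("scene","side"):
  for F in (np.load(f'pics/{n}5.npz'),grab(n,n+'6')):
    hsv=cv2.cvtColor(F['image'],cv2.COLOR_RGB2HSV);g=cv2.inRange(hsv,(0,0,90),(179,45,255))
    for c in cv2.findContours(g,0,2)[0]:
        if 250<cv2.contourArea(c)<1500:
            z=20 if onz(F,c[:,0].mean(0),8)[0,1]<0 else 8
            r=cv2.minAreaRect(onz(F,cv2.convexHull(c)[:,0],z)[:,:2].astype(np.float32))
            if 65<max(r[1])<110 and 35<min(r[1])<65: print(n,z,np.round(r[0],1),np.round(r[1],1),round(r[2],1))
print(env.job_done())
E
```

```text
scene 8 [601.1 148. ] [49.5 89.6] 73.2
scene 20 [ 594.1 -231.9] [49.3 89.2] 87.7
scene 8 [452.  149.1] [89.2 49.4] 12.0
scene 8 [601.1 148. ] [49.5 89.6] 73.2
scene 20 [ 594.1 -231.9] [49.3 89.2] 87.7
scene 8 [452.3 148.6] [89.2 50. ] 12.6
side 8 [451.8 147.7] [90.3 50. ] 12.5
side 8 [601.  146.6] [49.7 89.9] 73.8
side 20 [ 594. -234.] [49.5 89.1] 88.7
side 8 [451.8 147.7] [90.4 49.5] 12.3
side 8 [600.4 146.8] [49.7 90.2] 73.8
side 20 [ 593.8 -234.4] [49.  89.3] 88.2
the job is handed in; nothing more can be done
None
```

The yellow plate has been flipped: it lies flat in the tray with its bare metal side up, and I handed the job in at about 10 s of the 38 s limit.

- **Release:** I gripped the plate across its 50 mm width and held it level and square over the ramp's top edge. Its middle was about 19 mm out on the tray side and its underside about 20 mm above the edge when I let go.
- **Plate at rest:** both cameras put it at about (594, -233), measuring 89 × 49 mm when taken as flat on the tray floor. It did not move between two successive pictures.
- **Other plates:** the two bare plates are where they were at the start, within measuring noise of about 1 mm.
- **Arm:** it is clear above the scene with the gripper open. No force reading went above a few newtons.

No check failed. The first estimates of the ramp edge differed by about 4 mm between views. I settled this with the wrist camera and moved the plate 3 mm further out before letting go.

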